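Lock the washroom caddy into its roller bay and hold the key turned

ROBOT

A 6-joint arm with a two-finger parallel gripper is mounted at the origin on the work surface. World frame = base frame: x ahead of the robot, y to its left, z up, the work surface at z = 0. Lengths are in m, angles in rad, forces in N, time in s.
With the tool pointing down it reaches from about 0.425 to 0.95 m from the base axis. Payload 3.5 kg.
Tool frame: the origin (TCP) lies between the finger pads; the fingertips stand 22 mm ahead of it and the grasp point (between the pads) lies 3 mm ahead of it (ctrl.nose_length is the z of the fingertips in the tool frame, in m); z points along the fingers, y is the line along which they close (so a half turn about z gives the same grasp; the last joint's range is limited). The gripper opens to 85 mm and grips with 20 to 120 N. Pads are 22 mm wide; open, the fingers measure 114 mm over their backs; the gripper's body (76 mm by 85 mm) begins 54 mm behind the grasp point. The pads swing forward as they close: fully open they stand 13 mm farther back than shut.
Start: joints at [-1.495, 0.286, 1.577, -0, 1.279, -0.15], TCP at [0.151, -0.658, 0.253] pointing down, gripper open.
Joint ranges: [-2.77, 2.77], [-0.9, 2.22], [0.21, 2.48], [-1.53, 4.67], [0.24, 2.81], [-2.84, 2.84]. Speed limits (rad/s): [2.79, 2.79, 3.14, 3.14, 3.14, 3.14].

INTERFACE

Orientations are given as a unit quaternion [x, y, z, w].
In Python, from plant import ctrl gives the robot as it stands. The module is installed in compiled form; this text tells all that it offers.
- The arm moves only by the tool send_rows, never from a script. Its argument "rows" is text: rows parted by semicolons, each of 7 numbers parted by spaces: the turn, a rotation vector about the tool's x, y, z in degrees, then the shift along the tool's x, y, z in mm, then the opening, from -1 (shut) to 1 (fully open). A call has 1 to 8 rows; each row is the pose to reach, as a shift and turn from the pose commanded when the call began, along the tool's axes at that moment; what a row does not reach only later rows make up. A row lasts 1/8 s, in which the tool goes at most 62.5 mm and 10.7 degrees, less where a joint would pass 70% of its speed; a pose out of reach is approached as far as the arm can. A call with a gripper value outside its range is refused whole. The fingers move at their own pace and stop on an object; "grip_force" is the grip in N (left out, the last holds). Time passes only in rows, so rows that repeat a pose let the fingers close. It gives the time, the measured TCP pose, the force, the opening and the grip force at its end, in the units of the state.
- ctrl.get_state(): the state, without advancing time (a new reading comes with each control period).
- ctrl.read_camera(name): name is "scene" or "side" or "wrist"; returns a dict with "color" (480x640x3 uint8, red, green, blue), "fx", "fy", "cx", "cy" (pixels), "D" ([k1, k2, p1, p2, k3] as OpenCV has them; the pictures are not rectified), "extrinsics" (4x4, takes a point from world to camera coordinates). Camera axes: x right, y down, z forward; pixel columns grow to the right and rows downward; lengths in m; the calibration is good to about 2 mm. A picture is of the moment at which its call begins. There is no depth.
- ctrl.sign_off(): hands the job in; it is judged then, once.
Trained networks look in a picture, given as the dict that the camera call returned (one of the last four; its "shot" number tells which), for a name from the list of things; names that differ only in an ending like _2 or _b are one class to them, and where a whole thing is asked for, a point or a joint stands for the part that bears it (a point fixed in the world has none). Each returns a list of dicts, best first, with "p" (0 to 1); they miss things now and then, are a little off and sometimes report something else, mostly with a low value. They report only what shows in the picture. A call takes as long as a camera call. They do not tell look-alikes from the thing itself.
- ctrl.look_for(picture, target): "position" ([x, y, z] in m, in the coordinates of the camera as it stood for that picture, good to about 4 mm: the middle of the surface that is visible of it).
The state is a dict: "time": time; "qpos": joint angles; "dq": joint speeds; "joint_efforts": joint torques, N m; "eef_pos": TCP position; "tcp_rot": TCP orientation; "contact_force": force on the tool from outside, world axes, zero at the start; "wrist_torque": the same for the moment, N m; "opening": opening from 0.0 (shut) to 1.0 (fully open); "finger_force": force on a finger pad.
Only numpy, scipy, OpenCV 4.12 (cv2) and the standard library are available. Lean on these libraries where they do the work, as an engineer would, in place of code of your own. Each camera call takes 0.05 s, during which the arm holds its last target. There are 200 camera calls.

TASK

Push the rattan caddy along the rollers until it is fully home against the end board of the bay and leave it there, then take the key out of its wooden block and push it right down into the brass lock beside the bay; the pins are sticky, so push firmly and wiggle it if it stops short. Turn the key a quarter turn clockwise (seen from above) until the steel bar has swung across behind the caddy; the lock is sprung, so finish still gripping the key and holding it turned, with the hand touching only the key. Do not disturb the glass jar, hair clip, tweezers and cup standing around.

Things in the scene. Friction and masses are not known exactly. Their poses are not given: they have to be found in the camera images.
- station: fixed wooden roller track ending in a bay. Origin: on the ledge (z = 0) under the centre of the caddy when fully home; +y runs along the track into the bay, +x to the side of the lock. Track from y = -340 to +61 mm; free rollers, tops 34 mm high, 30 mm apart; side guides 112 mm apart inside, 10 mm thick, 48 mm high. The lock stands on a steel post at x = +98, y = -78 mm
- caddy: open rattan caddy, 100 mm wide (x), 120 mm long (y), 58 mm high, 0.35 to 0.7 kg, its toiletries fixed in it (top 64 mm up). Stands on the rollers with y along the track. Origin: centre of its underside. It starts 130 to 210 mm short of home and rolls easily; home, its y in the station frame is 0 (within 10 mm)
- key: flat key standing upright, blade down, in the block. Origin: centre of the underside of its shoulder. z up, y along its width, x across its thickness. Above the origin the black plastic bow, 10 mm thick (x): a shoulder 36 mm wide and 6 mm high, then a disc about 30 mm wide up to z = 36 mm; pinch it across x. Below it the steel blade. Same both ways round. 30 g
- key_block: fixed wooden block 60 (x) by 70 (y) by 36 mm high with the loose slot that holds the key at its centre. Origin: centre of its underside; its x and y are parallel to those of the key as it stands at the start
- keyway (a point): the keyhole: middle of the slot's mouth on top of the brass plug (30 by 40 mm), 100 mm above the ledge, on its vertical turning axis. z up; the slot is long along y (20.5 mm), 6.5 mm wide along x, with a 3 mm funnel round the mouth. The frame turns with the plug; at the start its axes are parallel to the station's. Fully in, the key's shoulder rests on the plug and its origin is here
- bolt (a joint): turn of the lock plug with its steel bar, rad: 0 at the start (bar parallel to the track, pointing to station -y), grows clockwise seen from above, stop at 1.57 (bar across the track behind the caddy). A spring turns it back, 0.03 N m at 0, 0.13 N m at the stop. The key has about 0.14 rad of play in the slot, so the hand must turn that much further than the plug
- end_board (a point): middle of the top edge of the bay's end board, on its inner face, 61 mm beyond the station's origin along station +y, 82 mm above the ledge. The caddy stops against this face. Beside the bay (from station y = -34 mm on) the guides are 68 mm high
- key_tip (a point): tip of the key's steel blade, 28 mm below the key's origin. The blade is 18 mm wide (key y) and 4 mm thick (key x), tapering over the last 6 mm
- slot_floor (a point): floor of the lock's slot, 30 mm below the keyway (the key's tip stops 2 mm above it). Two sprung sticky pins stand 3 mm into the slot, 10 and 20 mm below the mouth, one from each long side; pushing the blade past them takes about 10 to 18 N, then it slips on; grip the key with 30 N or more
- bar_tip (a point): outer end of the steel bar, 102 mm from the plug's axis; the bar is 10 mm square and 70 to 80 mm above the ledge
- jar: bystander: glass jar with a wooden lid, 56 mm across, 75 mm high; origin centre of its underside
- hair_clip: bystander: purple plastic hair clip, 70 by 46 by 20 mm; origin centre of its underside
- tweezers: bystander: steel tweezers lying flat, about 93 by 18 by 6 mm; origin on the ledge at mid length
- cup: bystander: blue ceramic cup, 72 mm across, 90 mm high; origin centre of its underside
Not all that is in view belongs to the job. Of the things shaped like the key, the black one is meant.

How it is judged:
By the outcome, as a careful person would: the job done as asked, in the order asked, and still so for the second after the job is handed in, while the arm keeps its last pose, push and grip.
It also fails if it takes over 70 s, if anything falls off the work surface, if the arm or the gripper's body presses on something with over 40 N, if the wrist force passes 120 N, or if a joint passes its speed limit or range.

## Working session

There is one attempt and no reset: what is moved stays moved. The work goes in short steps, Python scripts to look and compute and a tool call to move; the robot and the scene stay as the last step left them, time stands still between calls to the robot, and variables do not carry over. Pictures are saved under pics/ and viewed, at most 10 in all, crops included, and the job is handed in when it is done.

Besides the shell and the picture viewer there is one more tool, called after ">>>" as a command line: name --argument value ..., lists and objects as JSON in quotes. send_rows: Moves the arm, as the interface text tells. Its arguments: {"type":"object","properties":{"rows":{"type":"string"},"grip_force":{"type":"number"}},"required":["rows"]}

```bash
mkdir -p pics; cat > h.py <<'E'
from plant import ctrl
import numpy as np, cv2
from scipy.spatial.transform import Rotation as R
def shot(n,save=None):
    p=ctrl.read_camera(n)
    if save: cv2.imwrite('pics/'+save,p['color'][:,:,::-1])
    return p
def K(p): return np.array([[p['fx'],0,p['cx']],[0,p['fy'],p['cy']],[0,0,1.]])
def D(p): return np.array(p['D'],float)
def c2w(p,x):
    E=np.array(p['extrinsics']); return E[:3,:3].T@(np.array(x)-E[:3,3])
def proj(p,X):
    E=np.array(p['extrinsics']); X=np.atleast_2d(np.array(X,float))
    return cv2.projectPoints(X,cv2.Rodrigues(E[:3,:3])[0],E[:3,3],K(p),D(p))[0][:,0]
def onz(p,uv,z):
    E=np.array(p['extrinsics']); u=cv2.undistortPoints(np.array(uv,float).reshape(-1,1,2),K(p),D(p))[:,0]
    d=np.c_[u,np.ones(len(u))]@E[:3,:3]; c=-E[:3,:3].T@E[:3,3]
    return c+d*((z-c[2])/d[:,2])[:,None]
def tri(obs):
    A=[];b=[]
    for p,uv in obs:
        E=np.array(p['extrinsics']); c=-E[:3,:3].T@E[:3,3]
        d=onz(p,[uv],c[2]-.1)[0]-c; d/=np.linalg.norm(d); M=np.eye(3)-np.outer(d,d); A.append(M); b.append(M@c)
    return np.linalg.lstsq(np.vstack(A),np.hstack(b),rcond=None)[0]
E
python3 - <<'E'
from h import *
np.set_printoptions(precision=4,suppress=True)
for n in ['scene','side','wrist']:
    p=shot(n,n+'0.png')
    print(n,'cam',c2w(p,[0,0,0]))
    for t in ['station','caddy','key','key_block','keyway','bolt','end_board','key_tip','bar_tip','jar','hair_clip','tweezers','cup']:
        for d in ctrl.look_for(p,t)[:3]:
            w=c2w(p,d['position']); print(t,round(d['p'],2),w,proj(p,w)[0].round())
s=ctrl.get_state();print(s['tcp_rot'],s['eef_pos'],s['opening'])
a=cv2.imread('pics/scene0.png');cv2.imwrite('pics/x.png',a)
E
```

```text
scene cam [ 1.2345 -0.4243  0.9719]
station 0.84 [0.5256 0.1217 0.0353] [353. 228.]
station 0.48 [ 0.3692 -0.3411  0.0069] [148. 272.]
caddy 0.91 [0.5051 0.0048 0.081 ] [307. 229.]
key 0.89 [ 0.5589 -0.422   0.0083] [144. 349.]
key 0.67 [ 0.5737 -0.3201  0.0585] [188. 319.]
key_block 0.97 [ 0.5835 -0.3228  0.0341] [190. 330.]
keyway 0.83 [0.6103 0.1152 0.0856] [373. 237.]
bolt 0.83 [0.61   0.1083 0.0817] [371. 240.]
end_board 0.89 [0.5343 0.1187 0.0352] [354. 231.]
key_tip 0.85 [ 0.56   -0.4177  0.0143] [146. 347.]
key_tip 0.65 [ 0.5729 -0.3222  0.0612] [186. 318.]
bar_tip 0.84 [0.6055 0.1132 0.0814] [371. 238.]
jar 0.96 [ 0.7418 -0.2432  0.0706] [260. 361.]
jar 0.41 [0.4588 0.3831 0.0077] [418. 183.]
hair_clip 0.6 [ 0.3679 -0.3431  0.0109] [147. 271.]
tweezers 0.62 [0.463  0.3822 0.0061] [419. 184.]
cup 0.59 [0.6252 0.3997 0.0626] [469. 202.]
side cam [0.2295 0.5744 0.8262]
station 0.72 [0.4547 0.3937 0.0051] [262. 425.]
station 0.62 [0.5183 0.1617 0.0306] [300. 309.]
caddy 0.83 [0.493  0.0195 0.0738] [343. 256.]
key 0.55 [ 0.567  -0.306   0.0567] [375. 169.]
key_block 0.97 [ 0.5673 -0.2936  0.0367] [373. 177.]
keyway 0.85 [0.6034 0.1214 0.0868] [275. 263.]
bolt 0.62 [0.601  0.1255 0.0883] [275. 265.]
end_board 0.95 [0.5147 0.1606 0.0317] [301. 309.]
key_tip 0.66 [ 0.571  -0.3094  0.0569] [374. 168.]
key_tip 0.52 [ 0.5556 -0.4133  0.0082] [393. 163.]
bar_tip 0.56 [0.5975 0.1269 0.0867] [276. 266.]
jar 0.66 [ 0.7232 -0.2267  0.052 ] [311. 168.]
jar 0.28 [0.6022 0.1217 0.0868] [275. 264.]
hair_clip 0.7 [0.5177 0.1616 0.0335] [300. 308.]
hair_clip 0.53 [ 0.3651 -0.3382  0.0073] [446. 201.]
tweezers 0.83 [0.4527 0.3904 0.0026] [264. 424.]
cup 0.89 [0.6315 0.4125 0.0559] [176. 374.]
wrist cam [ 0.2305 -0.6399  0.3735]
[ 0.9936  0.1127  0.     -0.    ] [ 0.1512 -0.6578  0.2533] 1.0029690360432806
```

View pics/scene0.png

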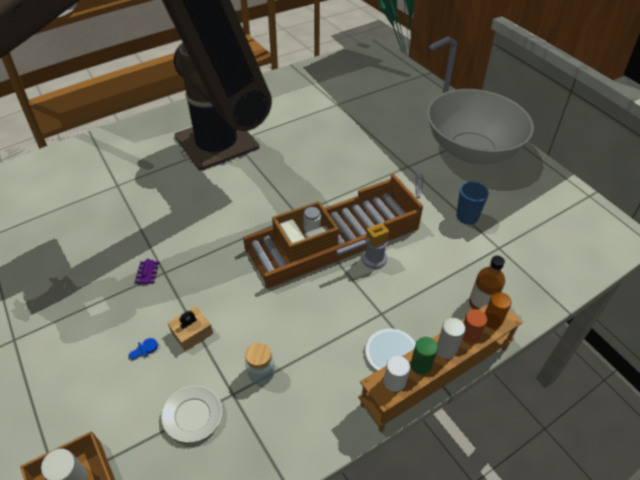

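View pics/side0.png

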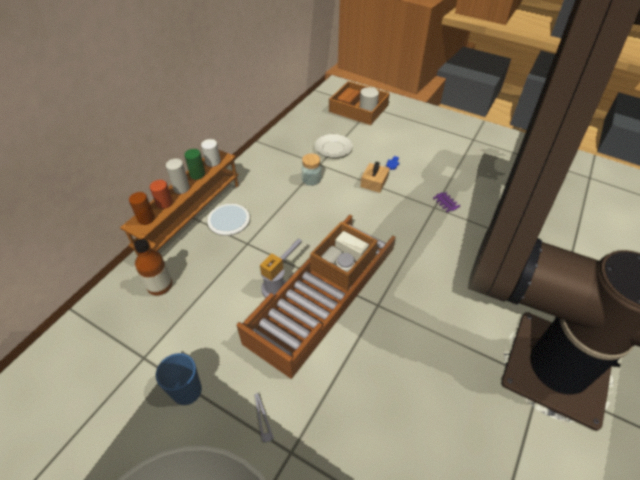

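Scene: the black key stands in its wooden block at (187,318). The look-alike is a blue key lying at (144,349). The track runs (250,265)→(410,205), the caddy is at (307,229), and the lock is at (375,240). In the side view, the black key is at (375,169) and the blue one at (393,162). I choose the black one and will check it close up.

>>> send_rows --rows "0 0 0 55 -30 0 1; 0 0 0 110 -62 0 1; 0 0 0 165 -95 0 1; 0 0 0 220 -130 0 1; 0 0 0 275 -165 0 1; 0 0 0 335 -205 0 1; 0 0 0 385 -235 0 1; 0 0 0 400 -245 0 1"

```text
time: 3.1
eef_pos: [0.488, -0.327, 0.2536]
tcp_rot: [0.993, 0.114, 0.0, 0.0]
contact_force: [0.5, -0.9, 0.2]
opening: 1.001
finger_force: 0.0
```

```bash
python3 - <<'E'
from h import *
np.set_printoptions(precision=4,suppress=True)
p=shot('wrist','w1.png')
print('cam',c2w(p,[0,0,0]))
for t in ['key','key_block','key_tip','jar']:
    for d in ctrl.look_for(p,t)[:3]:
        w=c2w(p,d['position']); print(t,round(d['p'],2),w,proj(p,w)[0].round())
s=ctrl.get_state();print(s['tcp_rot'],s['eef_pos'],s['qpos'],s['time'])
E
```

```text
cam [ 0.5672 -0.3089  0.3738]
key 0.76 [ 0.5582 -0.4157  0.0075] [419. 170.]
key 0.73 [ 0.5759 -0.3192  0.0643] [338. 130.]
key_block 0.97 [ 0.5692 -0.3179  0.0354] [334. 137.]
key_block 0.36 [ 0.497  -0.08    0.0314] [ 90. 158.]
key_tip 0.85 [ 0.5723 -0.3181  0.0681] [336. 134.]
key_tip 0.77 [ 0.5596 -0.421   0.0107] [425. 170.]
[ 0.9936  0.1126 -0.0002  0.0002] [ 0.4858 -0.33    0.2533] [-0.7691  0.0948  1.7979 -0.0006  1.2488  0.5761] 3.35
```

View pics/w1.png

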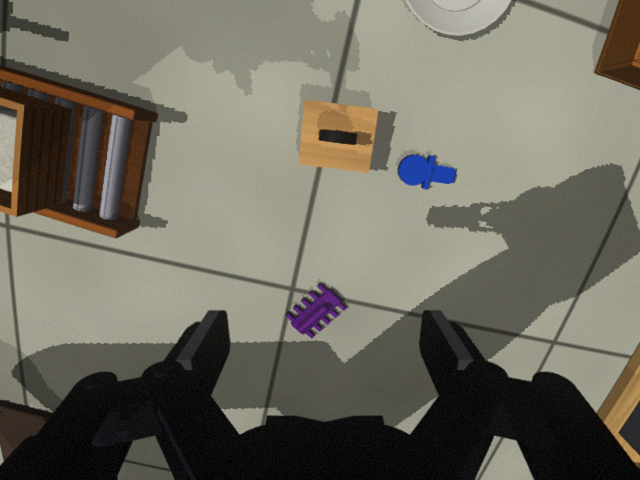

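The wrist view confirms the choice: the black key bow is at (338,136) in the block. The blue key lies at (425,170), and the hair clip is at (317,310). The track end is at the left. Next I look at the bay and lock.

>>> send_rows --rows "0 0 3 10 -55 -15 1; 0 0 6 20 -110 -30 1; 0 0 9 30 -170 -45 1; 0 0 12 40 -230 -60 1; 0 0 13 50 -290 -70 1; 0 0 13 60 -345 -80 1; 0 0 13 70 -395 -80 1; 0 0 13 75 -405 -80 1"

```text
time: 4.35
eef_pos: [0.4683, 0.083, 0.3338]
tcp_rot: [1.0, 0.0, 0.0, 0.0]
contact_force: [0.5, -0.6, 0.7]
opening: 1.004
finger_force: 0.0
```

```bash
python3 - <<'E'
from h import *
np.set_printoptions(precision=4,suppress=True)
p=shot('wrist','w2.png')
print('cam',c2w(p,[0,0,0]))
import pickle;pickle.dump(p,open('w2.pkl','wb'))
for t in ['caddy','keyway','bar_tip','end_board','station','cup','tweezers']:
    for d in ctrl.look_for(p,t)[:2]:
        w=c2w(p,d['position']); print(t,round(d['p'],2),w,proj(p,w)[0].round())
s=ctrl.get_state();print(s['tcp_rot'],s['eef_pos'],s['qpos'],s['time'])
E
```

```text
cam [0.5496 0.083  0.454 ]
caddy 0.6 [ 0.494  -0.0023  0.0828] [402. 190.]
caddy 0.52 [0.5245 0.1425 0.0325] [276. 159.]
keyway 0.55 [0.6049 0.1144 0.0968] [292.  79.]
keyway 0.27 [ 0.707  -0.2325  0.0226] [594.   5.]
bar_tip 0.95 [0.61   0.113  0.0997] [293.  72.]
end_board 0.77 [0.5269 0.1464 0.0348] [272. 157.]
end_board 0.51 [0.6205 0.3924 0.0606] [48. 77.]
station 0.79 [0.5258 0.1455 0.0359] [273. 158.]
station 0.61 [ 0.5631 -0.2886  0.032 ] [620. 132.]
cup 0.72 [0.6181 0.3919 0.0591] [50. 79.]
tweezers 0.76 [0.4636 0.3827 0.0065] [108. 205.]
tweezers 0.43 [ 0.5761 -0.3054  0.0374] [637. 122.]
[ 1.     -0.0017 -0.0002  0.0001] [0.4687 0.0807 0.3332] [-0.0431 -0.2205  1.9523 -0.0002  1.4101  1.5311] 4.75
```

View pics/w2.png

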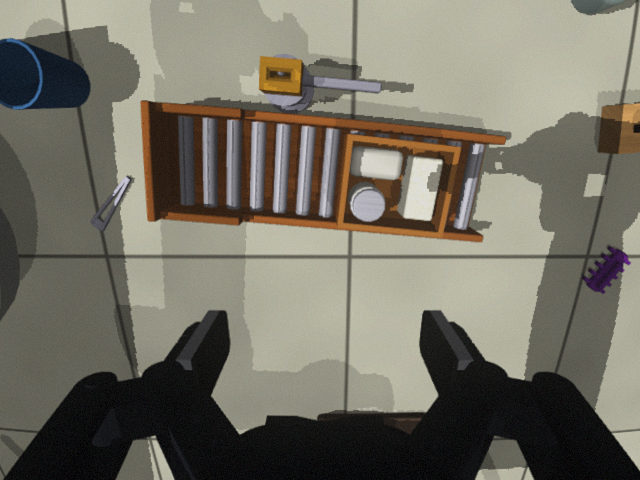

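Wrist view of the station: keyhole at (280,74), bar tip at (379,87), end board at x≈147. The track's far corners are (510,134) and (482,240), and the caddy spans (340..460). I fit the station pose to these and overlay it as a check.

```bash
cat >> h.py <<'E'
def stw(s,P):
    P=np.atleast_2d(np.array(P,float))/1000; c,n=np.cos(s[2]),np.sin(s[2])
    return np.c_[s[0]+c*P[:,0]-n*P[:,1], s[1]+n*P[:,0]+c*P[:,1], P[:,2]]
E
python3 - <<'E'
from h import *
import pickle
from scipy.optimize import least_squares
np.set_printoptions(precision=4,suppress=True)
p=pickle.load(open('w2.pkl','rb'))
S=[[98,-78,100],[66,-340,48],[-66,-340,48],[98,-180,75],[66,-34,68],[-66,-34,68]]
U=[[280,74],[511,135],[482,240],[380,87],[241,109],[241,222]]
f=lambda s:(proj(p,stw(s,S))-U).ravel()
r=least_squares(f,[.53,.2,0],loss='soft_l1',f_scale=2)
print(r.x,np.degrees(r.x[2]),f(r.x).reshape(-1,2))
s=r.x; np.save('st.npy',s)
print('keyway',stw(s,[98,-78,100]),'lock dir')
# caddy rear/front top edges: z=.034+.058
z=.092
w=onz(p,[[340,226],[440,237],[461,149],[349,135]],z); print(w)
c,n=np.cos(s[2]),np.sin(s[2]); d=w[:,:2]-s[:2]; print('caddy corners in station',np.c_[c*d[:,0]+n*d[:,1],-n*d[:,0]+c*d[:,1]]*1000)
im=p['color'][:,:,::-1].copy()
b=cv2.resize(im[40:260,120:520],None,fx=2,fy=2)
L=[[98,-78,100],[66,-340,48],[-66,-340,48],[56,61,82],[-56,61,82],[-66,-34,68],[66,-34,68],[98,-180,80],[88,-58,100],[108,-98,100]]
for x in proj(p,stw(s,L)): cv2.circle(b,(int((x[0]-120)*2),int((x[1]-40)*2)),2,(0,255,0),-1)
cv2.imwrite('pics/o2.png',b)
k=onz(pickle.load(open('w2.pkl','rb')),[[280,74]],.1);print(k)
E
```

```text
[ 0.5178  0.2118 -0.0829] -4.747108859305986 [[-0.1522 -0.4133]
 [-2.8347 -0.6701]
 [ 1.968   1.3881]
 [ 0.8721 -0.1905]
 [ 0.4709 -1.2821]
 [-1.015   3.8312]]
keyway [[0.609 0.126 0.1  ]] lock dir
[[ 0.4552  0.0657  0.092 ]
 [ 0.4426 -0.0476  0.092 ]
 [ 0.539  -0.0603  0.092 ]
 [ 0.5519  0.0578  0.092 ]]
caddy corners in station [[ -50.2611 -150.8078]
 [ -53.4308 -264.8196]
 [  43.6346 -269.4143]
 [  46.7381 -150.7022]]
[[0.6086 0.1259 0.1   ]]
```

View pics/o2.png

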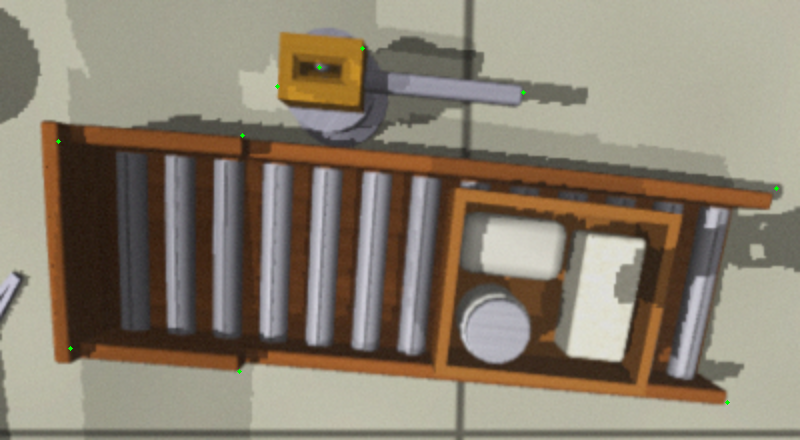

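The overlay fits (keyhole and bar tip within 1 px, corners within 2 to 4 px). The keyway is at (0.609, 0.126, 0.100), yaw is -4.75°, and the caddy is at about y = -210. I go behind the caddy with the fingers shut.

>>> send_rows --rows "0 0 4.6 10 60 0 -1; 0 0 4.6 20 120 0 -1; 0 0 4.6 25 165 20 -1; 0 0 4.6 25 169 80 -1; 0 0 4.6 25 169 140 -1; 0 0 4.6 25 169 195 -1; 0 0 4.6 25 169 240 -1; 0 0 4.6 25 169 254 -1"

```text
time: 5.75
eef_pos: [0.4911, -0.0869, 0.0762]
tcp_rot: [0.999, -0.041, -0.003, -0.001]
contact_force: [-0.2, -0.0, 0.7]
opening: 0.0
finger_force: 0.0
```

```bash
cat >> h.py <<'E'
def st():
    s=ctrl.get_state();S=np.load('st.npy');e=np.array(s['eef_pos']);c,n=np.cos(S[2]),np.sin(S[2]);d=e[:2]-S[:2]
    r=R.from_quat(s['tcp_rot']).as_matrix()
    print('t',s['time'],'eef',e.round(4),'station',np.round([1000*(c*d[0]+n*d[1]),1000*(-n*d[0]+c*d[1])],1),'toolx yaw',np.degrees(np.arctan2(r[1,0],r[0,0])).round(2),'F',np.round(s['contact_force'],1),'M',np.round(s['wrist_torque'],2),'op',round(s['opening'],3),'ff',s['finger_force'],'q6',round(s['qpos'][5],2))
    return s
E
python3 -c "
from h import *
st()"
```

```text
t 5.75 eef [ 0.4911 -0.0869  0.0762] station [  -1.8 -299.9] toolx yaw -4.74 F [-0.2 -0.   0.7] M [0.01 0.03 0.04] op 0.0 ff 0.0 q6 1.27
```

>>> send_rows --rows "0 0 0 0 -15 0 -1; 0 0 0 0 -30 0 -1; 0 0 0 0 -50 0 -1; 0 0 0 0 -70 0 -1; 0 0 0 0 -92 0 -1; 0 0 0 0 -114 0 -1; 0 0 0 0 -136 0 -1; 0 0 0 0 -154 0 -1"

```text
time: 6.75
eef_pos: [0.5075, 0.0678, 0.0818]
tcp_rot: [0.999, -0.04, 0.002, 0.0]
contact_force: [-0.3, -2.9, 0.6]
opening: 0.002
finger_force: 1.4
```

>>> send_rows --rows "0 0 0 0 -12 0 -1; 0 0 0 0 -22 0 -1; 0 0 0 0 -32 0 -1; 0 0 0 0 -40 0 -1; 0 0 0 0 -48 0 -1; 0 0 0 0 -55 0 -1; 0 0 0 0 -60 0 -1; 0 0 0 0 -64 0 -1"

```text
time: 7.75
eef_pos: [0.5109, 0.1306, 0.0791]
tcp_rot: [0.999, -0.041, -0.0, -0.0]
contact_force: [1.6, -1.2, -0.1]
opening: 0.002
finger_force: 0.5
```

```bash
python3 -c "
from h import *
st()
shot('scene','s3.png')
a=cv2.imread('pics/s3.png')[130:330,220:460];cv2.imwrite('pics/s3c.png',cv2.resize(a,None,fx=2.5,fy=2.5))"
```

```text
t 7.75 eef [0.5109 0.1306 0.0791] station [ -0.1 -81.6] toolx yaw -4.66 F [ 1.6 -1.2 -0.1] M [-0.14 -0.07 -0.03] op 0.002 ff 0.5109328217804432 q6 1.71
```

View pics/s3c.png

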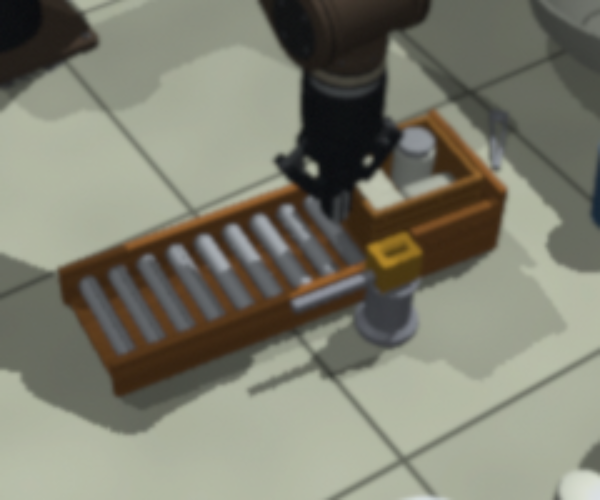

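The caddy is deep in the bay at crop (430,170), almost at the end board. I keep pushing gently until the force rises.

>>> send_rows --rows "0 0 0 0 -3 0 -1; 0 0 0 0 -5 0 -1; 0 0 0 0 -7 0 -1; 0 0 0 0 -9 0 -1; 0 0 0 0 -9 0 -1"

```text
time: 8.43
eef_pos: [0.5118, 0.1391, 0.0792]
tcp_rot: [0.999, -0.041, -0.0, 0.0]
contact_force: [-0.0, -1.7, -0.3]
opening: 0.001
finger_force: 0.8
```

```bash
python3 -c "
from h import *
st()"
```

```text
t 8.425 eef [0.5118 0.1391 0.0792] station [  0.1 -73. ] toolx yaw -4.65 F [-0.  -1.7 -0.3] M [-0.26  0.01 -0.  ] op 0.001 ff 0.8262358233332634 q6 1.73
```

>>> send_rows --rows "0 0 0 0 -2 0 -1; 0 0 0 0 -4 0 -1; 0 0 0 0 -6 0 -1; 0 0 0 0 -6 0 -1"

```text
time: 8.93
eef_pos: [0.5132, 0.1399, 0.0794]
tcp_rot: [0.999, -0.039, 0.0, 0.006]
contact_force: [1.0, -21.8, 0.1]
opening: 0.001
finger_force: 10.7
```

```bash
python3 -c "
from h import *
st()"
```

```text
t 8.925 eef [0.5132 0.1399 0.0794] station [  1.4 -72. ] toolx yaw -4.48 F [  1.  -21.8   0.1] M [-3.11 -0.18 -0.02] op 0.001 ff 10.716637372970581 q6 1.74
```

The caddy is home: 22 N at the stop. I release it slowly, lift, then view the key close up.

>>> send_rows --rows "0 0 0 0 3 0 -1; 0 0 0 0 6 0 -1; 0 0 0 0 9 0 -1; 0 0 0 0 15 0 -1; 0 0 0 0 30 0 -1; 0 0 0 0 40 -40 -1; 0 0 0 0 55 -100 -1; 0 0 0 0 90 -150 -1"

```text
time: 9.93
eef_pos: [0.505, 0.0549, 0.2316]
tcp_rot: [0.999, -0.04, 0.001, -0.0]
contact_force: [1.1, -0.6, 0.1]
opening: 0.003
finger_force: 0.0
```

>>> send_rows --rows "0 0 0 10 60 -20 1; 0 0 0 20 120 -20 1; 0 0 0 30 180 -20 1; 0 0 0 40 240 -20 1; 0 0 0 50 300 -20 1; 0 0 0 55 345 -20 1; 0 0 0 55 370 -20 1; 0 0 0 55 370 -20 1"

```text
time: 10.92
eef_pos: [0.529, -0.3189, 0.2489]
tcp_rot: [0.999, -0.042, -0.0, -0.0]
contact_force: [-0.5, 0.3, 0.5]
opening: 0.998
finger_force: 0.0
```

```bash
python3 - <<'E'
from h import *
import pickle
st(); p=shot('wrist','w4.png'); pickle.dump(p,open('w4.pkl','wb')); print(c2w(p,[0,0,0]))
for t in ['key','key_block']:
    for d in ctrl.look_for(p,t)[:2]:
        w=c2w(p,d['position']); print(t,round(d['p'],2),w,proj(p,w)[0].round())
q=proj(p,[.571,-.318,.036])[0].astype(int);print(q)
x0,y0=q[0]-70,max(q[1]-60,0); print(x0,y0)
cv2.imwrite('pics/w4c.png',cv2.resize(p['color'][y0:y0+120,x0:x0+140,::-1],None,fx=5,fy=5,interpolation=cv2.INTER_CUBIC))
p2=shot('scene'); 
for t in ['caddy']:
    for d in ctrl.look_for(p2,t)[:2]: print(t,d['p'],c2w(p2,d['position']))
E
```

```text
t 10.925 eef [ 0.529  -0.3189  0.2489] station [  55.1 -528. ] toolx yaw -4.79 F [-0.5  0.3  0.5] M [-0.03  0.03  0.02] op 0.998 ff 0.0 q6 0.95
[ 0.61025114 -0.32584498  0.36905633]
key 0.86 [ 0.57432747 -0.31880428  0.06325721] [320. 179.]
key 0.77 [ 0.55724818 -0.41813449  0.00993877] [416. 181.]
key_block 0.78 [ 0.57422108 -0.32305818  0.03178606] [325. 175.]
[320 178]
250 118
caddy 0.61 [0.51286328 0.2125213  0.08135725]
```

View pics/w4c.png

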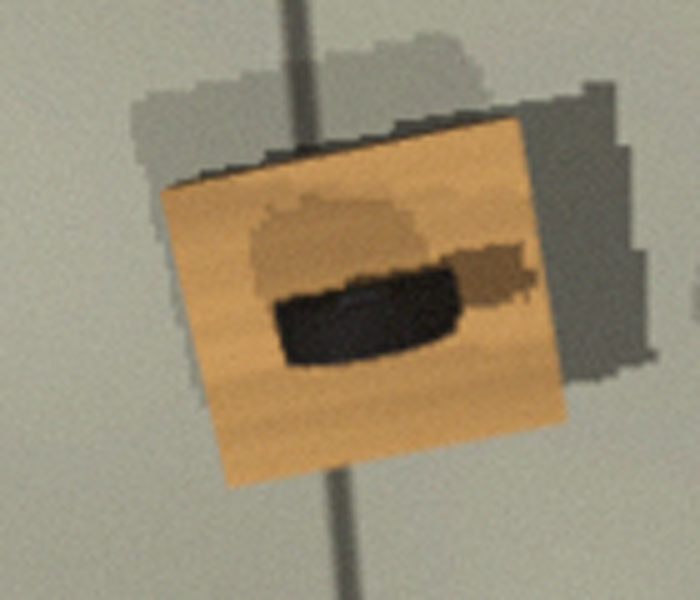

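The crop shows the black key upright in the block. The block's top corners are at crop (162,188), (518,117), (567,422) and (230,487), and the bow spans (277..465, 268..365).

```bash
python3 - <<'E'
from h import *
import pickle
np.set_printoptions(precision=4,suppress=True)
p=pickle.load(open('w4.pkl','rb'))
C=np.array([[162,188],[518,117],[567,422],[230,487]],float); C=(C+.5)/5-.5+[250,118]
w=onz(p,C,.036); print(w, w.mean(0))
for i in range(4):
    d=w[(i+1)%4]-w[i]; print(np.linalg.norm(d)*1000,np.degrees(np.arctan2(d[1],d[0])))
k=(np.array([[277,300],[455,267],[465,325],[290,365],[372,316]])+.5)/5-.5+[250,118]
for z in(.042,.072): print(onz(p,k,z))
S=ctrl.get_state(); E=np.array(p['extrinsics']); r=R.from_quat(S['tcp_rot']).as_matrix()
E
```

```text
[[ 0.5967 -0.2833  0.036 ]
 [ 0.6041 -0.3523  0.036 ]
 [ 0.5447 -0.3587  0.036 ]
 [ 0.5371 -0.29    0.036 ]] [ 0.5706 -0.3211  0.036 ]
69.42827987423877 -83.90526991181383
59.753588949791606 -173.94216937249175
69.09833771558796 96.32695102039561
60.03434299058288 6.373437254272518
[[ 0.5742 -0.3036  0.042 ]
 [ 0.5776 -0.3382  0.042 ]
 [ 0.5664 -0.3394  0.042 ]
 [ 0.5615 -0.3049  0.042 ]
 [ 0.5696 -0.3216  0.042 ]]
[[ 0.5775 -0.3057  0.072 ]
 [ 0.5806 -0.3371  0.072 ]
 [ 0.5704 -0.3381  0.072 ]
 [ 0.566  -0.3068  0.072 ]
 [ 0.5733 -0.322   0.072 ]]
```

>>> send_rows --rows "0 0 -10.5 10 0 0 0.3; 0 0 -21 20 0 0 0.3; 0 0 -31.5 30 -1 20 0.3; 0 0 -42 40 -1 40 0.3; 0 0 -52.5 42 -1 60 0.3; 0 0 -63 42 -1 80 0.3; 0 0 -73.5 42 -1 90 0.3; 0 0 -84 42 -1 100 0.3"

```text
time: 12.18
eef_pos: [0.572, -0.3187, 0.149]
tcp_rot: [0.767, 0.641, 0.0, -0.0]
contact_force: [-1.1, 0.2, 0.2]
opening: 0.651
finger_force: 0.0
```

>>> send_rows --rows "0 0 -9 0 0 0 0.3; 0 0 -17 0 0 0 0.3; 0 0 -17 0 0 0 0.3"

```text
time: 12.55
eef_pos: [0.572, -0.319, 0.1495]
tcp_rot: [0.667, 0.745, 0.0, 0.0]
contact_force: [0.2, -0.7, 0.2]
opening: 0.65
finger_force: 0.0
```

```bash
python3 - <<'E'
from h import *
import pickle
s=st(); p=shot('wrist','w5.png'); 
r=R.from_quat(s['tcp_rot']).as_matrix(); print('delta tool mm',(r.T@(np.array([.5706,-.3211,.062])-s['eef_pos'])*1000).round(1), 'tilt',r[:,2].round(4))
E
```

```text
t 12.55 eef [ 0.572  -0.319   0.1495] station [  98.  -524.5] toolx yaw 96.34 F [ 0.2 -0.7  0.2] M [ 0.01  0.01 -0.01] op 0.65 ff 0.0 q6 -0.77
delta tool mm [-1.9 -1.7 87.5] tilt [ 1.e-04  1.e-04 -1.e+00]
```

View pics/w5.png

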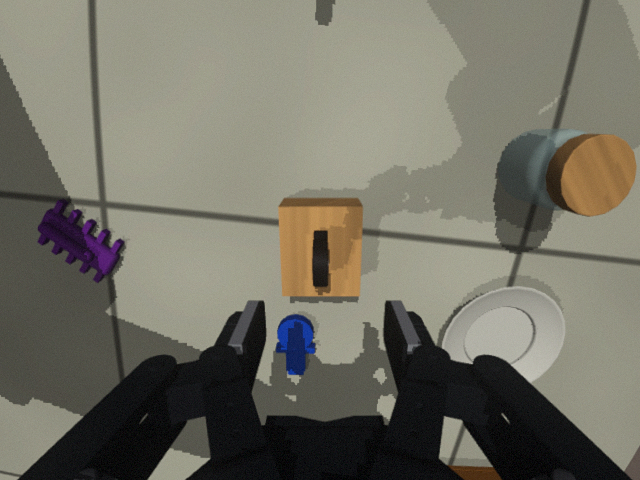

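The key bow (320,258) is aligned with the tool x axis and centred between the fingers. The jar and the blue key are clear. I descend and grip.

>>> send_rows --rows "0 0 0 -2 -2 30 0.3; 0 0 0 -2 -2 60 0; 0 0 0 -2 -2 80 0; 0 0 0 -2 -2 87 0; 0 0 0 -2 -2 87 -1; 0 0 0 -2 -2 87 -1; 0 0 0 -2 -2 87 -1; 0 0 0 -2 -2 87 -1" --grip_force 60

```text
time: 13.6
eef_pos: [0.5707, -0.323, 0.0638]
tcp_rot: [0.667, 0.745, 0.0, 0.001]
contact_force: [-0.3, 0.0, 4.3]
opening: 0.101
finger_force: 60.2
```

```bash
python3 -c "
from h import *
st()"
```

```text
t 13.6 eef [ 0.5707 -0.323   0.0638] station [  97.  -528.6] toolx yaw 96.33 F [-0.3  0.   4.3] M [ 0.03 -0.06  0.03] op 0.101 ff 60.21138310432434 q6 -0.78
```

>>> send_rows --rows "0 0 0 0 0 -10 -1; 0 0 0 0 0 -30 -1; 0 0 0 0 0 -60 -1; 0 0 0 0 0 -100 -1; 0 0 0 0 0 -130 -1; 0 0 0 0 0 -146 -1; 0 0 0 0 0 -146 -1"

```text
time: 14.48
eef_pos: [0.5705, -0.3228, 0.2103]
tcp_rot: [0.667, 0.745, 0.0, 0.002]
contact_force: [0.3, 1.1, -0.3]
opening: 0.106
finger_force: 59.9
```

```bash
python3 - <<'E'
from h import *
s=st(); p=shot('wrist','w6.png')
r=R.from_quat(s['tcp_rot']).as_matrix()
for t in ['key','key_tip']:
    for d in ctrl.look_for(p,t)[:2]:
        w=c2w(p,d['position']); print(t,round(d['p'],2),w,proj(p,w)[0].round(),'tool',(r.T@(w-s['eef_pos'])*1000).round(1))
tw=stw(np.load('st.npy'),[98,-78,0])[0]; print('to lock tool mm',(r.T@(np.r_[tw[:2],s['eef_pos'][2]]-s['eef_pos'])*1000).round(1))
cv2.imwrite('pics/w6c.png',cv2.resize(p['color'][220:440,200:440,::-1],None,fx=2.5,fy=2.5))
E
```

```text
t 14.475 eef [ 0.5705 -0.3228  0.2103] station [  96.8 -528.4] toolx yaw 96.34 F [ 0.3  1.1 -0.3] M [ 0.04  0.03 -0.01] op 0.106 ff 59.924853444099426 q6 -0.78
key 0.87 [ 0.54940459 -0.39945964  0.00894519] [295. 290.] tool [-73.4 -29.9 201.5]
key 0.63 [ 0.5718585  -0.31071186  0.21218599] [329. 317.] tool [11.8  2.7 -1.9]
key_tip 0.85 [ 0.56793009 -0.30433923  0.21287675] [321. 303.] tool [18.6 -0.5 -2.6]
key_tip 0.69 [ 0.55102263 -0.40507361  0.01191593] [296. 296.] tool [-79.2 -28.9 198.5]
to lock tool mm [441.8  87.8  -0.8]
```

View pics/w6c.png

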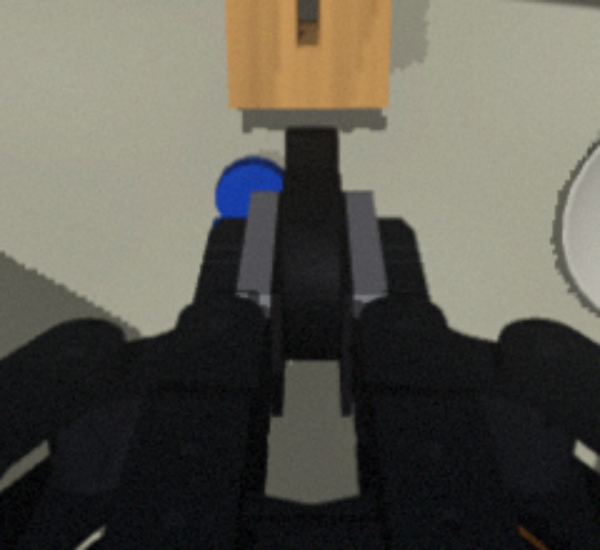

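The key is held between the pads, with its shoulder end at crop (313,127) and its rear edge at crop (313,358). I compare this with the projected key outline.

```bash
python3 - <<'E'
from h import *
s=st(); p=shot('wrist')
r=R.from_quat(s['tcp_rot']).as_matrix(); e=np.array(s['eef_pos'])
def pr(T): return proj(p,e+(r@(np.atleast_2d(np.array(T,float)).T/1000)).T)
th=np.linspace(0,2*np.pi,73)
for dz in(24,26,28):
  for dx in(0,2,4):
    sh=np.array([[18+dx,0,dz],[18+dx,0,dz-6]])
    disc=np.c_[dx+15*np.cos(th),0*th,dz-21+15*np.sin(th)]
    v=pr(disc)[:,1]; print(dz,dx,pr(sh)[:,1].round(1),'disc',v.min().round(1),v.max().round(1))
print('obs shoulder front',220+127/2.5,'rear',220+358/2.5)
E
```

```text
t 14.625 eef [ 0.5691 -0.3218  0.2064] station [  95.3 -527.6] toolx yaw 96.33 F [-0.7  1.1 -0.3] M [ 0.01 -0.04 -0.09] op 0.105 ff 59.92526471614838 q6 -0.78
24 0 [277.3 282.6] disc 300.4 373.2
24 2 [273.3 278.5] disc 296.2 369.1
24 4 [269.3 274.4] disc 291.9 365.1
26 0 [275.6 280.8] disc 298.2 370.0
26 2 [271.7 276.7] disc 294.1 366.0
26 4 [267.7 272.6] disc 289.9 362.0
28 0 [273.9 279. ] disc 296.1 366.9
28 2 [270. 275.] disc 292.0 362.9
28 4 [266.1 270.9] disc 287.9 359.0
obs shoulder front 270.8 rear 363.2
```

>>> send_rows --rows "0 0 1.5 55 11 0 -1; 0 0 3 110 22 0 -1; 0 0 4.5 165 33 0 -1; 0 0 6 220 44 0 -1; 0 0 7.5 275 55 0 -1; 0 0 9 330 66 0 -1; 0 0 10.5 385 78 0 -1; 0 0 11.1 430 87 0 -1"

```text
time: 15.68
eef_pos: [0.6082, 0.1168, 0.2067]
tcp_rot: [0.736, 0.677, -0.001, -0.001]
contact_force: [-0.2, -0.1, -0.7]
opening: 0.111
finger_force: 59.8
```

>>> send_rows --rows "0 0 0 9 2 0 -1; 0 0 0 9 2 20 -1; 0 0 0 9 2 25 -1; 0 0 0 9 2 25 -1"

```text
time: 16.18
eef_pos: [0.6109, 0.122, 0.1815]
tcp_rot: [0.737, 0.676, -0.001, -0.001]
contact_force: [0.6, -0.8, -0.3]
opening: 0.104
finger_force: 59.8
```

```bash
python3 - <<'E'
from h import *
P=[]
for n in ['scene','side','wrist','scene','side','wrist']:
    s=ctrl.get_state(); P.append(s['eef_pos']); p=shot(n,'v7'+n+'.png')
s=st(); P.append(s['eef_pos']); m=np.mean(P,0); print(m,np.std(P,0))
r=R.from_quat(s['tcp_rot']).as_matrix()
print('key to keyway tool', (r.T@(np.array([.609,.126,.1])-m)*1000-[2,0,27]).round(1))
a=[]
for n in ['scene','side']:
    p=shot(n); u=proj(p,[.609,.126,.12])[0].astype(int); c=p['color'][u[1]-40:u[1]+40,u[0]-40:u[0]+40,::-1]; a.append(cv2.resize(c,(400,400),interpolation=cv2.INTER_CUBIC)); print(n,u-40)
cv2.imwrite('pics/v7.png',np.hstack(a))
E
```

```text
t 16.475 eef [0.612  0.1231 0.184 ] station [101.3 -80.7] toolx yaw 85.21 F [-0.   0.  -0.5] M [-0.02  0.02 -0.04] op 0.11 ff 59.82886612415314 q6 0.12
[0.61177662 0.12253078 0.18330107] [0.00039772 0.00037869 0.00086863]
key to keyway tool [ 1.2 -3.2 56.3]
scene [338 184]
side [230 213]
```

View pics/v7.png

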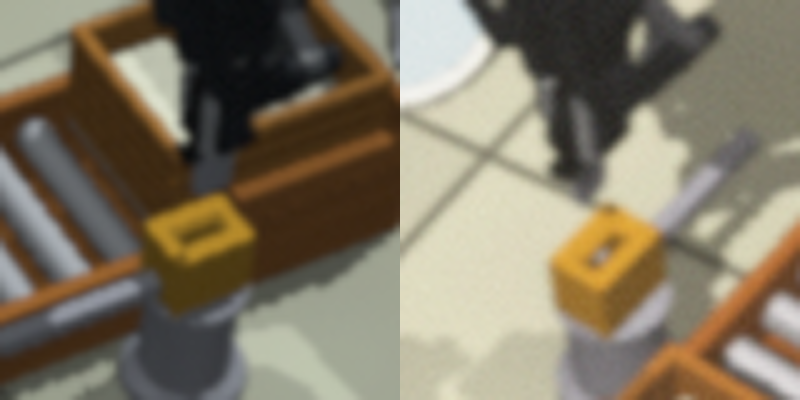

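In the crops, the scene view has the keyhole at (205,233) and the blade tip at (212,195). The side view has the keyhole at (207,252) and the tip at (185,197). I triangulate both.

```bash
python3 - <<'E'
from h import *
a=shot('scene');b=shot('side')
f=lambda o,c:(np.array(c)+.5)/5-.5+np.array(o)
k=tri([(a,f([338,184],[205,233])),(b,f([230,213],[207,252]))]); t=tri([(a,f([338,184],[212,195])),(b,f([230,213],[185,197]))])
print('keyhole',k,'tip',t)
s=st();r=R.from_quat(s['tcp_rot']).as_matrix(); print('tip->hole tool',(r.T@(k-t)*1000).round(1),'tip in tool',(r.T@(t-np.array([.6118,.1225,.1833]))*1000).round(1))
E
```

```text
keyhole [0.60648619 0.13070552 0.09639174] tip [0.6133996  0.12869394 0.12720615]
t 16.675 eef [0.6118 0.1234 0.1836] station [101.  -80.4] toolx yaw 85.24 F [ 1.3 -0.3 -0.9] M [-0.05 -0.05  0.01] op 0.106 ff 59.82870697975159 q6 0.12
tip->hole tool [ 1.4 -7.1 30.8] tip in tool [ 6.3  1.1 56.1]
```

Both estimates agree on tool x (+1). Tool y is -3 by one and -7 by the other, so -4.5 puts either inside the funnel. I descend slowly under force feedback.

>>> send_rows --rows "0 0 0 1.3 -4.5 5 -1; 0 0 0 1.3 -4.5 12 -1; 0 0 0 1.3 -4.5 20 -1; 0 0 0 1.3 -4.5 25 -1; 0 0 0 1.3 -4.5 28 -1; 0 0 0 1.3 -4.5 31 -1; 0 0 0 1.3 -4.5 33 -1; 0 0 0 1.3 -4.5 33 -1"

```text
time: 17.68
eef_pos: [0.6073, 0.1251, 0.1502]
tcp_rot: [0.736, 0.677, -0.0, -0.0]
contact_force: [-0.3, 0.7, -0.1]
opening: 0.1
finger_force: 59.8
```

```bash
python3 -c "
from h import *
st()"
```

```text
t 17.675 eef [0.6073 0.1251 0.1502] station [ 96.4 -79.1] toolx yaw 85.23 F [-0.3  0.7 -0.1] M [-0.01 -0.01 -0.01] op 0.1 ff 59.827911257743835 q6 0.12
```

>>> send_rows --rows "0 0 0 0 0 1.5 -1; 0 0 0 0 0 3 -1; 0 0 0 0 0 4.5 -1; 0 0 0 0 0 6 -1; 0 0 0 0 0 6 -1"

```text
time: 18.3
eef_pos: [0.6064, 0.1252, 0.1437]
tcp_rot: [0.736, 0.677, -0.001, -0.001]
contact_force: [-2.2, -0.3, 1.0]
opening: 0.105
finger_force: 60.0
```

```bash
python3 -c "
from h import *
st()"
```

```text
t 18.3 eef [0.6064 0.1252 0.1437] station [ 95.5 -79. ] toolx yaw 85.24 F [-2.2 -0.3  1. ] M [ 0.11  0.6  -0.04] op 0.105 ff 59.97933804988861 q6 0.12
```

In the slot (tip about 12 mm deep). I push on firmly.

>>> send_rows --rows "0 0 0 0 0 2 -1; 0 0 0 0 0 4 -1; 0 0 0 0 0 6 -1; 0 0 0 0 0 6 -1" --grip_force 90

```text
time: 18.8
eef_pos: [0.607, 0.125, 0.1377]
tcp_rot: [0.736, 0.677, -0.0, -0.0]
contact_force: [-2.8, 0.8, -1.4]
opening: 0.1
finger_force: 91.0
```

```bash
python3 -c "
from h import *
st()"
```

```text
t 18.8 eef [0.607  0.125  0.1377] station [ 96.1 -79.1] toolx yaw 85.24 F [-2.8  0.8 -1.4] M [0.02 0.61 0.05] op 0.1 ff 91.00849628448486 q6 0.12
```

>>> send_rows --rows "0 0 0 0 0 2 -1; 0 0 0 0 0 4 -1; 0 0 0 0 0 6 -1; 0 0 0 0 0 6 -1"

```text
time: 19.3
eef_pos: [0.6083, 0.125, 0.1325]
tcp_rot: [0.736, 0.677, 0.001, 0.001]
contact_force: [1.2, 0.5, -0.4]
opening: 0.098
finger_force: 91.0
```

```bash
python3 -c "
from h import *
st()"
```

```text
t 19.3 eef [0.6083 0.125  0.1325] station [ 97.4 -79. ] toolx yaw 85.23 F [ 1.2  0.5 -0.4] M [ 0.1  -0.18 -0.01] op 0.098 ff 91.03511452674866 q6 0.12
```

>>> send_rows --rows "0 0 0 0 0 1.5 -1; 0 0 0 0 0 3 -1; 0 0 0 0 0 4.5 -1; 0 0 0 0 0 6 -1; 0 0 0 0 0 6 -1"

```text
time: 19.92
eef_pos: [0.6082, 0.125, 0.1278]
tcp_rot: [0.736, 0.677, 0.001, 0.001]
contact_force: [1.8, 0.0, 5.0]
opening: 0.098
finger_force: 92.1
```

```bash
python3 -c "
from h import *
st();p=shot('wrist','w8.png')"
```

```text
t 19.925 eef [0.6082 0.125  0.1278] station [ 97.3 -79.1] toolx yaw 85.24 F [1.8 0.  5. ] M [-0.06 -0.14 -0.06] op 0.098 ff 92.13757038116455 q6 0.12
```

>>> send_rows --rows "0 0 0 0 0 1 -1; 0 0 0 0 0 2 -1; 0 0 0 0 0 3.5 -1; 0 0 0 0 0 3.5 -1"

```text
time: 20.48
eef_pos: [0.6084, 0.125, 0.1276]
tcp_rot: [0.736, 0.677, 0.0, 0.001]
contact_force: [-5.6, -1.0, 17.8]
opening: 0.102
finger_force: 93.9
```

```bash
python3 -c "
from h import *
st()"
```

```text
t 20.475 eef [0.6084 0.125  0.1276] station [ 97.5 -79.1] toolx yaw 85.27 F [-5.6 -1.  17.8] M [-0.21  1.02 -0.01] op 0.102 ff 93.93611669540405 q6 0.12
```

>>> send_rows --rows "0 0 4 0 0 1.5 -1; 0 0 -4 0 0 2.5 -1; 2 0 0 0 0 2.5 -1; -2 0 0 0 0 2.5 -1; 0 0 0 0 0 2.5 -1; 0 0 0 0 0 2.5 -1"

```text
time: 21.22
eef_pos: [0.6085, 0.1251, 0.1275]
tcp_rot: [0.736, 0.677, -0.0, 0.0]
contact_force: [-11.1, -1.6, 27.3]
opening: 0.099
finger_force: 95.0
```

```bash
python3 - <<'E'
from h import *
s=st()
r=R.from_quat(s['tcp_rot']).as_matrix(); e=np.array(s['eef_pos'])
P={n:shot(n,'k9'+n+'.png') for n in ('scene','side')}
for n,p in P.items():
    for t in ['key','bolt','bar_tip','caddy']:
        for d in ctrl.look_for(p,t)[:2]: 
            w=c2w(p,d['position']); print(n,t,round(d['p'],2),w.round(4),proj(p,w)[0].round(1))
E
```

```text
t 21.225 eef [0.6085 0.1251 0.1275] station [ 97.6 -78.9] toolx yaw 85.28 F [-11.1  -1.6  27.3] M [-0.19  1.94  0.  ] op 0.099 ff 95.01526236534119 q6 0.12
scene key 0.58 [ 0.5592 -0.4173  0.0087] [146.3 347.9]
scene key 0.57 [0.61   0.1149 0.1159] [374.3 227.8]
scene bolt 0.64 [0.6079 0.1069 0.083 ] [369.7 238.8]
scene bolt 0.59 [0.5203 0.0365 0.0335] [321.8 241.5]
scene bar_tip 0.71 [0.6075 0.1073 0.0793] [369.7 239.8]
scene bar_tip 0.6 [0.5224 0.0406 0.0335] [323.8 241.4]
scene caddy 0.86 [0.5225 0.1711 0.0793] [370.5 206.6]
side bolt 0.57 [0.5993 0.1272 0.0815] [275.1 267.6]
side bolt 0.56 [0.457  0.3935 0.0041] [261.4 423.9]
side bar_tip 0.69 [0.5967 0.1264 0.0727] [276.6 270.3]
side caddy 0.6 [0.5158 0.2082 0.0771] [287.3 314. ]
```

Solid stop at TCP z = 0.1275 with 27 N after wiggling. That matches the shoulder resting on the plug (0.100 + 0.027). I ease the push and turn clockwise.

>>> send_rows --rows "0 0 0 0 0 -4.5 -1; 0 0 8 0 0 -4.5 -1; 0 0 18 0 -0.5 -4.5 -1; 0 0 28 0 -0.7 -4.5 -1; 0 0 38 0.3 -1 -4.5 -1; 0 0 48 0.5 -1.1 -4.5 -1; 0 0 48 0.5 -1.1 -4.5 -1"

```text
time: 22.6
eef_pos: [0.6071, 0.1252, 0.1278]
tcp_rot: [0.948, 0.319, 0.001, 0.001]
contact_force: [-2.5, -2.7, 10.7]
opening: 0.102
finger_force: 92.7
```

```bash
python3 -c "
from h import *
st()"
```

```text
t 22.6 eef [0.6071 0.1252 0.1278] station [ 96.2 -78.9] toolx yaw 37.22 F [-2.5 -2.7 10.7] M [-0.3   0.43  0.05] op 0.102 ff 92.74261951446533 q6 0.96
```

>>> send_rows --rows "0 0 10 0.1 -0.2 0 -1; 0 0 20 0.2 -0.5 0 -1; 0 0 30 0.3 -0.7 0 -1; 0 0 40 0.4 -1 0 -1; 0 0 47 0.5 -1.1 0 -1; 0 0 52 0.5 -1.1 0 -1; 0 0 52 0.5 -1.1 0 -1"

```text
time: 23.48
eef_pos: [0.6066, 0.1267, 0.1277]
tcp_rot: [0.992, -0.128, 0.0, 0.0]
contact_force: [-3.0, -1.6, 10.7]
opening: 0.102
finger_force: 92.9
```

```bash
python3 - <<'E'
from h import *
st()
S=np.load('st.npy')
a=cv2.imread('pics/k9scene.png').astype(int)
p=shot('scene','t1.png');q=shot('side','t1s.png');b=cv2.imread('pics/t1.png').astype(int);a2=cv2.imread('pics/k9side.png').astype(int);b2=cv2.imread('pics/t1s.png').astype(int)
# expected bar-tip pixel for a range of turn angles; sample brightness change along the bar
for th in (0,40,60,70,75,80,85,90,95):
    t=np.radians(th); o=[]
    for P,A,B in((p,a,b),(q,a2,b2)):
        L=np.linspace(45,99,15); X=stw(S,np.c_[98-L*np.sin(t),-78-L*np.cos(t),0*L+80])
        u=proj(P,X).round().astype(int); o+=[B[u[:,1],u[:,0]].mean(0).round(),np.abs(B-A)[u[:,1],u[:,0]].mean().round(1)]
    print(th,o)
for t in ['bar_tip','caddy']:
    for n,P in(('scene',p),('side',q)):
        for d in ctrl.look_for(P,t)[:2]: w=c2w(P,d['position']); print(n,t,round(d['p'],2),w.round(4))
E
```

```text
t 23.475 eef [0.6066 0.1267 0.1277] station [ 95.6 -77.5] toolx yaw -14.73 F [-3.  -1.6 10.7] M [-0.15  0.56  0.1 ] op 0.102 ff 92.85951018333435 q6 1.87
0 [array([20., 41., 64.]), np.float64(40.3), array([108., 126., 129.]), np.float64(38.5)]
40 [array([82., 89., 99.]), np.float64(20.2), array([126., 160., 184.]), np.float64(42.8)]
60 [array([102., 106., 111.]), np.float64(0.4), array([112., 134., 159.]), np.float64(4.6)]
70 [array([92., 90., 90.]), np.float64(0.8), array([124., 144., 171.]), np.float64(4.6)]
75 [array([80., 84., 91.]), np.float64(0.5), array([144., 161., 181.]), np.float64(2.2)]
80 [array([51., 62., 76.]), np.float64(2.8), array([109., 129., 153.]), np.float64(1.2)]
85 [array([70., 70., 74.]), np.float64(22.4), array([ 60.,  90., 131.]), np.float64(7.7)]
90 [array([140., 132., 128.]), np.float64(91.9), array([135., 136., 146.]), np.float64(37.8)]
95 [array([80., 75., 73.]), np.float64(51.6), array([183., 178., 182.]), np.float64(49.3)]
scene bar_tip 0.57 [0.608  0.1251 0.08  ]
side bar_tip 0.62 [0.5849 0.1395 0.077 ]
scene caddy 0.59 [0.5604 0.2145 0.0845]
side caddy 0.66 [0.5129 0.2102 0.0791]
```

The bar has swung to about 90°. I turn slightly further to make sure it sits firmly on the stop.

>>> send_rows --rows "0 0 3 0 0 0 -1; 0 0 5 0 0 0 -1; 0 0 5 0 0 0 -1; 0 0 5 0 0 0 -1"

```text
time: 24.28
eef_pos: [0.6065, 0.1268, 0.1277]
tcp_rot: [0.985, -0.17, 0.0, 0.001]
contact_force: [-3.3, -0.4, 12.9]
opening: 0.101
finger_force: 93.0
```

```bash
python3 - <<'E'
from h import *
S=np.load('st.npy')
for i in range(3): st(); p=shot('scene','t%d.png'%(3+i)); q=shot('side')
a=cv2.imread('pics/k9scene.png').astype(int); b=p['color'][:,:,::-1].astype(int)
a2=cv2.imread('pics/k9side.png').astype(int); b2=q['color'][:,:,::-1].astype(int)
for th in (84,86,88,90,92,94):
    t=np.radians(th); o=[]
    for P,A,B in((p,a,b),(q,a2,b2)):
        L=np.linspace(45,99,25); u=proj(P,stw(S,np.c_[98-L*np.sin(t),-78-L*np.cos(t),0*L+80])).round().astype(int); o.append(np.abs(B-A)[u[:,1],u[:,0]].mean().round(1))
    print(th,o)
for n,P in(('scene',p),('side',q)):
  for t in ['jar','hair_clip','tweezers','cup','caddy']:
    for d in ctrl.look_for(P,t)[:1]: print(n,t,round(d['p'],2),c2w(P,d['position']).round(3))
E
```

```text
t 24.275 eef [0.6065 0.1268 0.1277] station [ 95.5 -77.4] toolx yaw -19.56 F [-3.3 -0.4 12.9] M [-0.02  0.59  0.6 ] op 0.101 ff 92.98020948092 q6 1.96
t 24.375 eef [0.6065 0.1268 0.1278] station [ 95.5 -77.4] toolx yaw -19.56 F [-2.7 -0.  12. ] M [-0.04  0.67  0.53] op 0.098 ff 92.98166610734717 q6 1.96
t 24.475 eef [0.6065 0.1268 0.1277] station [ 95.5 -77.4] toolx yaw -19.56 F [-4.1 -1.3 11.9] M [-0.07  0.62  0.55] op 0.099 ff 92.98097078789931 q6 1.96
84 [np.float64(6.7), np.float64(2.5)]
86 [np.float64(17.7), np.float64(7.4)]
88 [np.float64(49.8), np.float64(26.4)]
90 [np.float64(85.9), np.float64(45.8)]
92 [np.float64(86.6), np.float64(46.2)]
94 [np.float64(62.1), np.float64(44.9)]
scene jar 0.65 [ 0.742 -0.243  0.07 ]
scene hair_clip 0.85 [ 0.369 -0.34   0.011]
scene tweezers 0.48 [0.629 0.4   0.064]
scene cup 0.65 [0.61  0.123 0.077]
scene caddy 0.95 [0.563 0.214 0.086]
side hair_clip 0.7 [ 0.365 -0.341  0.006]
side tweezers 0.49 [0.454 0.392 0.008]
side cup 0.97 [0.63  0.413 0.059]
side caddy 0.67 [0.633 0.415 0.057]
```

The torque is now 0.55 N m, above the spring's 0.13, so the plug is on its stop. Last check: caddy home, from rim profiles.

```bash
python3 - <<'E'
from h import *
S=np.load('st.npy')
for n in('side','wrist','scene'):
    p=shot(n,'f%s.png'%n)
    for x in(-40,-25):
        Y=np.arange(-84,-44,3.); u=proj(p,stw(S,np.c_[0*Y+x,Y,0*Y+92])); g=cv2.remap(p['color'],u[:,0].astype('f4')[None],u[:,1].astype('f4')[None],cv2.INTER_LINEAR)[0]
        print(n,x,u[0].round(),[(int(y),int(c[0]),int(c[2])) for y,c in zip(Y,g)])
E
```

```text
side -40 [326. 291.] [(-84, 165, 127), (-81, 167, 77), (-78, 163, 63), (-75, 152, 103), (-72, 176, 166), (-69, 210, 206), (-66, 222, 219), (-63, 201, 198), (-60, 141, 135), (-57, 120, 83), (-54, 165, 65), (-51, 189, 63), (-48, 166, 55), (-45, 142, 51)]
side -25 [320. 288.] [(-84, 159, 127), (-81, 160, 76), (-78, 155, 61), (-75, 148, 103), (-72, 177, 168), (-69, 204, 202), (-66, 215, 211), (-63, 196, 193), (-60, 143, 138), (-57, 118, 84), (-54, 164, 63), (-51, 187, 62), (-48, 168, 55), (-45, 143, 51)]
wrist -40 [387. 477.] [(-84, 9, 14), (-81, 7, 12), (-78, 12, 15), (-75, 4, 7), (-72, 0, 0), (-69, 0, 0), (-66, 0, 0), (-63, 0, 0), (-60, 0, 0), (-57, 0, 0), (-54, 0, 0), (-51, 0, 0), (-48, 0, 0), (-45, 0, 0)]
wrist -25 [383. 462.] [(-84, 9, 10), (-81, 12, 11), (-78, 10, 12), (-75, 9, 12), (-72, 10, 12), (-69, 9, 11), (-66, 10, 10), (-63, 15, 19), (-60, 11, 13), (-57, 6, 11), (-54, 10, 12), (-51, 12, 15), (-48, 3, 8), (-45, 8, 12)]
scene -40 [345. 196.] [(-84, 181, 165), (-81, 180, 165), (-78, 181, 165), (-75, 183, 167), (-72, 182, 166), (-69, 176, 160), (-66, 144, 125), (-63, 94, 65), (-60, 79, 31), (-57, 112, 36), (-54, 143, 46), (-51, 132, 42), (-48, 92, 29), (-45, 69, 22)]
scene -25 [348. 200.] [(-84, 152, 73), (-81, 150, 74), (-78, 137, 69), (-75, 95, 56), (-72, 49, 42), (-69, 32, 36), (-66, 34, 37), (-63, 40, 38), (-60, 60, 42), (-57, 82, 47), (-54, 83, 51), (-51, 68, 49), (-48, 55, 49), (-45, 47, 47)]
```

The rim peaks at y ≈ -53 in both views and the bar lies behind it at y ≈ -68 to -78, so the caddy is home.

```bash
python3 -c "
from h import *
print(ctrl.sign_off())"
```

```text
the job is handed in; nothing more can be done
None
```

The job is handed in: the caddy is home against the end board, the key is fully down in the lock and held turned against its stop, and the bar is across behind the caddy; I saw no sign of the jar, hair clip, tweezers or cup being disturbed.

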